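# Take a socket tray out past its stop

## Robot

A 6-joint arm with a two-finger parallel gripper is mounted at the origin on a cart in front of the work surface, level with it; the furniture and walls round the work are solid. World frame = base frame: x ahead of the robot, y to its left, z up, the work surface at z = 0. Lengths are in m, angles in rad, forces in N, time in s.
With the tool pointing down it reaches from about 0.325 to 0.775 m from the base axis. Payload 5.5 kg.
Tool frame: the origin (TCP) lies between the finger pads; the fingertips stand 8 mm ahead of it and the grasp point (between the pads) lies 11 mm behind it (tcp_to_tips is the distance from the TCP to the fingertips, in m); z points along the fingers, y is the line along which they close (so a half turn about z gives the same grasp; the last joint's range is limited). The gripper opens to 88 mm and grips with 3 to 60 N. Pads are 20 mm wide; open, the fingers measure 115 mm over their backs; the gripper's body (75 mm by 178 mm) begins 61 mm behind the grasp point.
Start: joints at [1.233, 0.091, 1.231, -0, 1.82, -0.057], TCP at [0.166, 0.577, 0.231] pointing down, gripper open.
Joint ranges: [-2.87, 2.87], [-0.86, 2.18], [0.17, 2.46], [-1.51, 4.65], [0.06, 2.69], [-2.65, 2.65]. Speed limits (rad/s): [2.57, 2.57, 3.01, 3.14, 3.14, 3.14].

## Interface

Orientations are given as a unit quaternion [w, x, y, z].
In Python, from bench import * gives the robot as it stands. Calls block until the motion is done:
- move_to(position, orientation): joint-space move of the TCP to a pose.
- move_l(position, speed=0.15, orientation=None): straight line of the TCP; orientation=None keeps the orientation; speed is the mean speed in m/s.
- movej(angles): joint-space move.
- gripper_open() and close(): open the fingers fully, or close them until they stop; the grip force is fixed at half the most.
- hold(seconds).
- inverse_kinematics(position, orientation): joint angles nearest the present ones, or None.
- state(): the state.
- get_image(name): name is "scene" or "top" or "wrist"; returns a dict with "frame" (420x560x3 uint8, blue, green, red), "depth" (420x560 float32, m along the optical axis (not along the pixel's ray), 0 where there is no reading), "camera_matrix" (3x3 intrinsics, pixels), "k1" (the pictures are not rectified: a ray, as slopes to the right and down, at radius r is drawn at 1 + k1 r^2 times it, then the intrinsics apply), "view" (4x4, takes a point from world to camera coordinates). Camera axes: x right, y up, looking along -z (the intrinsics and any distortion apply to the point x, -y, -z); pixel columns grow to the right and rows downward; lengths in m; the calibration is good to about 2 mm. A picture is of the moment at which its call begins.
A pose or a line that the arm cannot do raises IKError and nothing moves.
- job_done(): hands the job in; it is judged then, once.
The state is a dict: "time": time; "joint_pos": joint angles; "dq": joint speeds; "joint_torque": joint torques, N m; "ee_pos": TCP position; "ee_rot": TCP orientation; "ft_force": force on the tool from outside, world axes, zero at the start; "moment": the same for the moment, N m; "finger_gap": finger opening in m; "finger_force": force on a finger pad.
Only numpy, scipy, OpenCV 4.12 (cv2) and the standard library are available. Lean on these libraries where they do the work, as an engineer would, in place of code of your own. Each camera call takes 0.05 s, during which the arm holds its last target. There are 200 camera calls.

## Task

Take the red socket tray right out of the drawer unit and lay it flat in the middle of the blue bench mat. Draw it out gently until you feel its catch meet the hidden stop, keep it there while you tip it, front down and back end up, so that the catch lifts over the stop, then slide it out; never force the catch. Leave the grey tray and the tools as they are.

Things in the scene. Friction and masses are not known exactly. Their poses are not given: they have to be found in the camera images.
- tray_red: Red open tray of chrome sockets, 180 (x) x 70 (y) x 34 mm, 0.35 kg. Origin: middle of its underside; -x is its front, towards the robot. The front wall is 10 mm thick, from x -90 to -80; grip it from above, fingers before and behind it: behind it the tray is empty for 45 mm, floor 3 mm. A smooth white catch peg, 8 mm round, stands out 6 mm on either side at its back end.
- front_wall (a point): Middle of the top edge of the red tray's front wall: x -85, y 0, z 34 mm in its frame.
- rear_pegs (a point): Point midway between the red tray's two catch pegs (8 mm round): x 84, y 0, z 6 mm in its frame. They ride at z 48 mm of the unit, held down by an upper rail with 1.5 mm of play. Only when they rest against the stop (within 3 mm) are they clear of that rail: there they can rise. The stop is 7 mm high; lift them 9 to 15 mm to pass over its 6 mm thickness.
- unit: Blue-grey steel drawer unit, 178 deep (x) x 182 wide (y) x 104 mm high, fixed. Origin: middle of its open front at bench level, +x into it. Two bays, centres at y +44.5 and -44.5 mm, one tray in each, sticking out 65 to 71 mm. Inside, out of sight, each has a stop; it meets the tray's pegs when these are 45 to 95 mm inside the front, where exactly is not known and must be felt.
- mouth_bar (a point): Top of the fixed round bar, along y, across the foot of both bays on which the trays slide and tip: x 4, z 42 mm of the unit. 40 mm above it (34 mm tray, 6 mm of play) is the lintel; behind it the bay is higher, to z 100 mm. A tray tipped about this bar and drawn out along its own length passes.
- tray_grey: The same tray in grey, with small sockets, in the other bay. It stays. Origin and axes as for the red one.
- mat: Blue bench mat, 130 (x) x 220 (y) x 3 mm, flat at the front of the bench, fixed. Origin: middle of its underside.
- driver_red: Small red precision screwdriver, 154 mm, at the front edge of the bench, a bystander. Origin: middle of its underside.
- pliers: Orange side cutters, 125 mm, at the front edge of the bench, a bystander. Origin: middle of its underside.

How it is judged:
On the way, in this order (a step that is already met when the one before it is completed fails the run):
1. the red tray is tipped front down by more than 0.08 rad, its catch pegs raised above the stop while still inside the unit (angle between tray_red's own z axis and vertical above 0.08 rad and z of rear_pegs in the frame of unit above 0.0545 m and x of rear_pegs in the frame of unit above 0.03 m), for 0.05 s.
2. the red tray is right out: its pegs are more than 10 mm in front of the unit (x of rear_pegs in the frame of unit below -0.01 m), for 0.05 s.
At the end, for the whole second after the job is handed in: The red tray lies flat and at rest on the blue mat, within 0.06 rad of level, its middle within 35 mm of the mat's middle; the grey tray is still in its bay, within 10 mm of where it was (horizontal distance between tray_red and mat below 0.035 m and angle between tray_red's own z axis and vertical below 0.06 rad and z of tray_red in the frame of mat between 0 and 0.006 m and linear speed of tray_red below 0.02 m/s and angular speed of tray_red below 0.1 rad/s and distance of tray_grey from where it was at the start of the episode below 0.01 m); the robot touches nothing.
It fails at once if the red tray is forced: more than 25 N between it and the drawer unit once it has been drawn 4 mm (distance of tray_red from where it was at the start of the episode above 0.004 m and contact force between tray_red and unit above 25 N).
It fails at once if the red tray is dropped or slammed on the mat: more than 60 N (contact force between tray_red and mat above 60 N).
It fails at once if the grey tray is moved by more than 10 mm (distance of tray_grey from where it was at the start of the episode above 0.01 m).
It fails at once if a bystander is moved by more than 20 mm (distance of any of driver_red, pliers from where it was at the start of the episode above 0.02 m).
It also fails if it takes over 64 s, if anything falls off the work surface, if the arm or the gripper's body presses on something with over 40 N, if the wrist force passes 120 N, or if a joint passes its speed limit or range.

## Working session

There is one attempt and no reset: what is moved stays moved. The work goes in short steps, each a Python script; the robot and the scene stay as the last script left them, time stands still between calls to the robot, and variables do not carry over. Pictures are saved under pics/ and viewed, at most 10 in all, crops included, and the job is handed in when it is done.

```bash
mkdir -p pics; ls; cat > h.py <<'E'
from bench import *
import numpy as np, cv2
def px2ray(im,u,v):
    K=np.array(im["camera_matrix"],float)
    k=im["k1"]
    p=cv2.undistortPoints(np.array([[[u,v]]],float),K,np.array([k,0,0,0,0.]))[0,0]
    V=np.array(im["view"]); R=V[:3,:3];t=V[:3,3]
    d=R.T@np.array([p[0],-p[1],-1.]); o=-R.T@t
    return o,d
def onplane(im,u,v,z):
    o,d=px2ray(im,u,v); return o+d*(z-o[2])/d[2]
def bydepth(im,u,v):
    o,d=px2ray(im,u,v); return o+d*im["depth"][int(round(v)),int(round(u))]
E
python3 - <<'E'
from h import *
for n in ("top","scene"):
    im=get_image(n); cv2.imwrite(f"pics/{n}0.png",im["frame"]); np.save(f"{n}0.npy",im,allow_pickle=True)
    V=np.array(im["view"]); print(n,-V[:3,:3].T@V[:3,3],im["k1"])
print(state())
E
```

```text
pics
top [ 0.48608717 -0.03183866  1.08330883] 0.00028680361469399517
scene [-0.14720658 -0.47748301  0.90075849] 0.01476947803072504
{'time': 0.1, 'joint_pos': array([ 1.23333138e+00,  9.17595491e-02,  1.23171950e+00, -6.36974688e-05,
        1.81981248e+00, -5.66829500e-02]), 'dq': array([ 1.21050938e-03, -3.02308357e-03, -3.59204813e-03,  3.56288942e-04,
        9.93936852e-04, -2.05207568e-05]), 'joint_torque': array([ 2.68441079e-03, -4.47860706e+01, -4.07569385e+01,  7.00103701e-02,
        2.84719770e-02, -1.27181656e-04]), 'ee_pos': array([0.16619447, 0.57626635, 0.22966029]), 'ee_rot': array([-1.36044611e-04,  1.39937973e-01,  9.90159907e-01, -8.39038208e-04]), 'ft_force': array([0.17991441, 0.35623126, 0.12910935]), 'moment': array([0.02503831, 0.01107928, 0.02296605]), 'finger_force': 0.0, 'finger_gap': 0.0876622122488841}
```

View pics/top0.png

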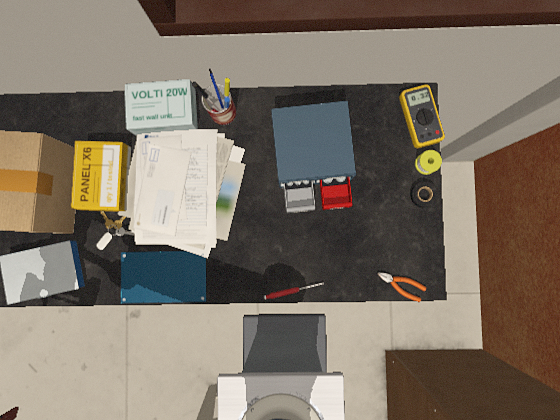

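View pics/scene0.png

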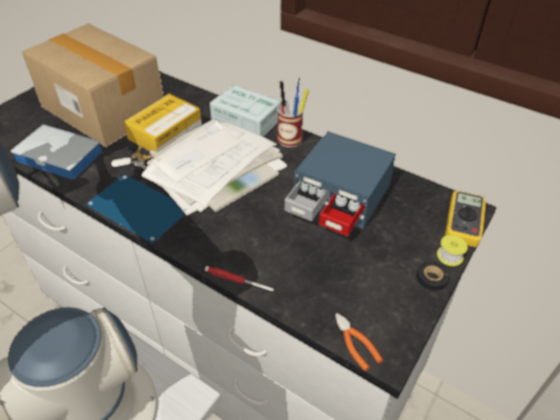

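The top view shows the unit's roof at about (272–355, 101–181), the red tray's front at (321–354, 178–209), the grey one to its left, and the blue mat at (121–206, 250–304). The screwdriver is at (294, 291) and the pliers at (403, 287), both clear of the route if I stay high.

```bash
cat > m.py <<'E'
from h import *
im=np.load("top0.npy",allow_pickle=True).item(); f=im["frame"]; hsv=cv2.cvtColor(f,cv2.COLOR_BGR2HSV)
def blob(mask,box):
    m=np.zeros(mask.shape,np.uint8); a,b,c,d=box; m[b:d,a:c]=mask[b:d,a:c]
    m=cv2.morphologyEx(m,cv2.MORPH_OPEN,np.ones((3,3)))
    c=max(cv2.findContours(m,0,2)[0],key=cv2.contourArea); return c
def rect(c,z):
    P=np.array([onplane(im,u,v,z)[:2] for u,v in c[:,0]],np.float32)
    return P,cv2.minAreaRect(P)
H,S,Vv=cv2.split(hsv)
blue=((H>95)&(H<125)&(S>60)&(Vv>50)).astype(np.uint8)
for n,m,b,z in (("unit",blue,(255,90,375,195),.104),("mat",((H>95)&(H<125)&(S>120)).astype(np.uint8),(110,240,215,310),.003),
   ("red",(((H<8)|(H>172))&(S>120)).astype(np.uint8),(305,165,370,220),.076)):
    c=blob(m,b); P,r=rect(c,z); print(n,r,cv2.boundingRect(c)); print(cv2.boxPoints(r).round(4).tolist())
for p in [(313,140),(337,206),(337,203),(337,195),(165,280),(300,207)]: print(p,bydepth(im,*p).round(4))
print(f[140,313],f[280,165])
x=cv2.resize(f[165:220,265:375],None,fx=7,fy=7,interpolation=cv2.INTER_CUBIC); cv2.imwrite("pics/crop1.png",x)
E
python3 m.py
```

```text
unit ((0.637235701084137, -0.12393009662628174), (0.03962014243006706, 0.011768661439418793), 88.73971557617188) (319, 173, 18, 6)
[[0.6309000253677368, -0.1436000019311905], [0.6427000164985657, -0.14390000700950623], [0.6435999870300293, -0.10429999977350235], [0.6317999958992004, -0.10400000214576721]]
mat ((0.4016258120536804, 0.29369962215423584), (0.1294461041688919, 0.21752654016017914), 0.30024856328964233) (121, 251, 85, 52)
[[0.33629998564720154, 0.40209999680519104], [0.3375000059604645, 0.18459999561309814], [0.4668999910354614, 0.18529999256134033], [0.4657999873161316, 0.4027999937534332]]
red ((0.5971683859825134, -0.14496608078479767), (0.06983211636543274, 0.07310639321804047), 4.6436028480529785) (320, 178, 32, 32)
[[0.5594000220298767, -0.11140000075101852], [0.5652999877929688, -0.1842000037431717], [0.6348999738693237, -0.1785999983549118], [0.6290000081062317, -0.10570000112056732]]
(313, 140) [ 0.7219 -0.0921  0.1045]
(337, 206) [ 0.5677 -0.1475  0.075 ]
(337, 203) [ 0.575  -0.1478  0.074 ]
(337, 195) [ 0.5974 -0.1517  0.0448]
(165, 280) [ 0.3918  0.2901 -0.0023]
(300, 207) [ 0.5672 -0.0591  0.073 ]
[114 105  87] [78 65 32]
```

```bash
sleep 3; ls pics
```

```text
crop1.png
scene0.png
top0.png
```

View pics/crop1.png

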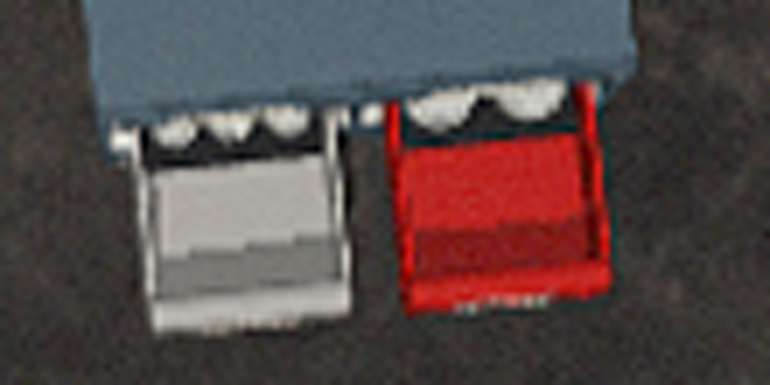

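```bash
cat >> m.py <<'E'
print("-----")
m=((H>95)&(H<125)&(S>35)&(S<120)&(Vv>80)).astype(np.uint8)
c=blob(m,(255,90,375,195)); P,r=rect(c,.104); print("unit",r,cv2.boundingRect(c)); print(cv2.boxPoints(r).round(4).tolist())
for u in (332,337,342):
  print([(v,*(bydepth(im,u+(v-195)*-.1,v)[[0,2]]*1000).round(0).astype(int)) for v in range(174,214)])
# bright red front wall top
m=(((H<8)|(H>172))&(S>120)).astype(np.uint8)
for u in range(324,353,4): print(u,Vv[194:213,u].tolist())
E
python3 m.py | sed -n '/-----/,$p'
```

```text
-----
unit ((0.7185792922973633, -0.09184030443429947), (0.17918367683887482, 0.18073447048664093), 4.6881022453308105) (272, 101, 84, 82)
[[0.6219000220298767, -0.009100000374019146], [0.6366999745368958, -0.1891999989748001], [0.8152999877929688, -0.1746000051498413], [0.8004999756813049, 0.005499999970197678]]
[(174, np.int64(640), np.int64(105)), (175, np.int64(638), np.int64(102)), (176, np.int64(636), np.int64(104)), (177, np.int64(635), np.int64(95)), (178, np.int64(638), np.int64(57)), (179, np.int64(636), np.int64(56)), (180, np.int64(634), np.int64(53)), (181, np.int64(631), np.int64(55)), (182, np.int64(628), np.int64(57)), (183, np.int64(626), np.int64(54)), (184, np.int64(623), np.int64(56)), (185, np.int64(623), np.int64(44)), (186, np.int64(620), np.int64(45)), (187, np.int64(618), np.int64(44)), (188, np.int64(615), np.int64(44)), (189, np.int64(612), np.int64(46)), (190, np.int64(610), np.int64(46)), (191, np.int64(608), np.int64(43)), (192, np.int64(605), np.int64(42)), (193, np.int64(603), np.int64(43)), (194, np.int64(600), np.int64(46)), (195, np.int64(598), np.i
[... 3597 characters left out ...]
 119, 173, 204, 206, 178, 105, 56, 46, 50]
328 [187, 190, 192, 166, 125, 134, 129, 131, 135, 115, 146, 180, 194, 200, 174, 102, 47, 55, 54]
332 [186, 194, 192, 165, 127, 132, 132, 130, 131, 117, 167, 193, 199, 182, 153, 120, 46, 53, 53]
336 [190, 193, 160, 127, 132, 134, 135, 133, 131, 142, 173, 192, 202, 178, 103, 44, 54, 50, 56]
340 [188, 195, 164, 126, 132, 133, 133, 135, 115, 157, 188, 195, 187, 184, 154, 43, 55, 57, 51]
344 [187, 193, 164, 128, 132, 133, 133, 132, 135, 173, 191, 200, 172, 100, 55, 53, 55, 55, 46]
348 [143, 125, 113, 117, 127, 132, 133, 113, 148, 182, 195, 201, 192, 137, 49, 46, 51, 49, 58]
352 [47, 48, 46, 52, 55, 53, 45, 51, 57, 83, 100, 79, 37, 45, 48, 60, 52, 51, 43]
```

Everything agrees: unit yaw 0.082, its roof 179 x 181 mm, mat 129 x 218 mm, and the red tray sticks out about 69 mm. The insert behind the bare floor is about 14 mm high. I'll set the gripper 9 mm forward so the open rear finger clears it. Closing will then draw the tray about 9 mm, short of the nearest possible stop at about 10.3 mm.

```bash
cat >> h.py <<'E'
from scipy.spatial.transform import Rotation as Rn
from scipy.optimize import brentq
YAW=0.0818; d=np.array([np.cos(YAW),np.sin(YAW),0]); l=np.array([-d[1],d[0],0]); Z=np.array([0,0,1.])
UF=np.array([.6299,-.0991,0])           # unit origin
BAY=UF-.0445*l
def quat(th,e=d):
    z=np.sin(th)*e-np.cos(th)*Z; y=np.cos(th)*e+np.sin(th)*Z
    q=Rn.from_matrix(np.c_[np.cross(y,z),y,z]).as_quat(); return q[[3,0,1,2]]
GX=-.085; GZ=.013                       # TCP in the tray frame
def tcp(px,th):
    """tray resting on bar, pegs at unit x=px, tilt th -> TCP world, peg z"""
    e=np.array([np.cos(th),np.sin(th)]); n=np.array([-e[1],e[0]])
    L=(px-.004+.006*e[1])/e[0]; O=np.array([.004,.042])+(L-.084)*e
    t=O+GX*e+GZ*n; pk=O+.084*e+.006*n
    return BAY+t[0]*d+t[1]*Z, pk[1]
def ux(p): return float((np.asarray(p)-BAY)@d)
def F():
    s=state(); return s["time"],round(ux(s["ee_pos"])*1000,1),round(s["ee_pos"][2]*1000,1),[round(float(s["ft_force"]@a),1) for a in (d,l,Z)],round(s["finger_gap"]*1000,1),round(s["finger_force"],1)
E
python3 - <<'E'
from h import *
p=BAY+(-.0687+.005-.009)*d+.055*Z; q=quat(0); print(p,q)
for th,px in((.3,.045),(.2,.06),(.1,.0)):
    t=tcp(px,th); print(t,inverse_kinematics(t[0],quat(th)))
move_to(p+.13*Z,q); print(F())
move_l(p+.035*Z,.12); print(F())
im=get_image("scene"); cv2.imwrite("pics/s1.png",cv2.resize(im["frame"][130:280,230:450],None,fx=3.6,fy=3.6))
E
```

```text
[ 0.56107913 -0.14939143  0.055     ] [0.         0.67760283 0.73542804 0.        ]
(array([ 0.51541184, -0.15313537,  0.01770774]), np.float64(0.06096329584322306)) [-0.44742164 -0.26001108  1.97003453  0.1623856   1.17536725 -0.57255955]
(array([ 0.52687196, -0.15219584,  0.03275914]), np.float64(0.059473795058132814)) [-0.40089099 -0.16190323  1.84270456  0.09627965  1.28439451 -0.50173736]
(array([ 0.46524611, -0.15724811,  0.03772197]), np.float64(0.04762878682206093)) [-0.42929156 -0.24444486  1.89549653  0.04954356  1.40345212 -0.51721643]
(3.0083, -72.4, np.float64(185.1), [-0.2, -0.1, 0.9], 88.0, 0.0)
(3.95, -72.2, np.float64(91.1), [0.7, -0.2, 0.3], 87.8, 0.0)
```

View pics/s1.png

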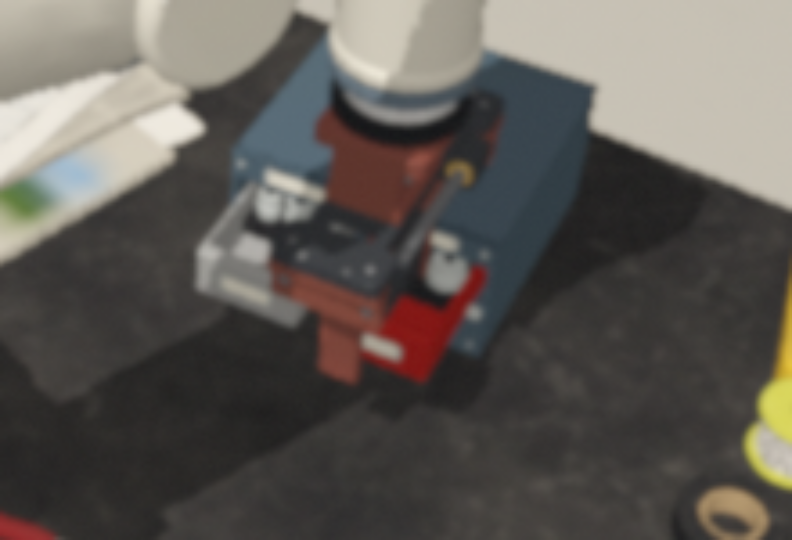

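The outer finger hangs in front of the red tray's face at about (340, 345) in the crop. The gripper body is above both trays and in line with the bay. Next I'll descend in steps, watching force, then close.

```bash
python3 - <<'E'
from h import *
p=BAY+(-.0687+.005-.009)*d+.055*Z
for z in (.02,.012,.006,.0):
    move_l(p+z*Z,.05); f=F(); print(f)
    if abs(f[3][2])>6 or abs(f[3][0])>6: break
else:
    close(); print(F())
E
```

```text
(4.45, -73.0, np.float64(74.4), [-0.3, -0.2, -0.1], 87.3, 0.0)
(4.7583, -73.0, np.float64(66.4), [0.4, -0.3, 0.0], 87.7, 0.0)
(5.025, -73.0, np.float64(60.4), [-0.6, -0.4, 0.4], 87.6, 0.0)
(5.2917, -73.0, np.float64(54.4), [-0.3, -0.1, 0.1], 88.0, 0.0)
(6.4667, -72.8, np.float64(54.9), [1.0, 0.3, -0.4], 9.6, 30.0)
```

```bash
python3 - <<'E'
from h import *
s=state(); p0=np.array(s["ee_pos"]); x0=ux(p0); p=p0.copy(); f0=np.mean([F()[3][0] for _ in range(3)]); log=[]
p[2]=.055
for i in range(1,58):
    move_l(p-.001*i*d,.02); f=F(); log.append((i,f[1],*f[3]))
    if f[3][0]>7: break
for r in log[::6]+log[-4:]: print(r)
print(F())
E
```

```text
(1, -73.9, 0.0, 0.6, -1.2)
(7, -79.9, -0.3, -0.0, -1.4)
(13, -85.9, -0.8, 0.7, -1.5)
(19, -91.9, -0.7, -0.4, -2.0)
(25, -97.9, 0.5, -0.0, -1.3)
(26, -98.9, -0.1, 0.0, -2.2)
(27, -99.6, 1.9, -0.9, -2.7)
(28, -99.9, 6.4, -0.2, -4.3)
(29, -100.0, 9.1, -0.7, -5.6)
(13.7167, -100.0, np.float64(55.2), [9.1, -0.7, -5.6], 9.6, 30.0)
```

The stop was felt at TCP x = −99.5 mm in the unit's frame, so the pegs are about 69.5 mm inside. That is within the 45–95 mm given. Next I'll ease off slightly and tip about the bar, holding light contact by force feedback.

```bash
python3 - <<'E'
from h import *
px=.0697; dz=0.
thT=brentq(lambda t: tcp(px,t)[1]-.060,.02,.4); print("target",thT)
move_l(tcp(px,0)[0],.02); print(F())
for th in np.arange(.01,thT+.004,.01):
    t,pz=tcp(px,th); move_l(t+dz*Z,.02,quat(th)); f=F(); print(round(th,2),round(px,4),round(dz,4),round(pz,4),f[1:4])
    fx,_,fz=f[3]
    if fx>12 or abs(fz)>14: print("STOP"); break
    if fx>4: px+=.0005
    elif fx<.8: px-=.0003
    if fz>4: dz+=.0004
    elif fz<-6: dz-=.0004
print(F())
im=get_image("scene"); cv2.imwrite("pics/s2.png",cv2.resize(im["frame"][130:280,230:450],None,fx=3.6,fy=3.6))
E
```

```text
target 0.17921813298022965
(13.9917, -99.4, np.float64(55.0), [0.3, 0.6, -3.2], 10.0, 30.0)
0.01 0.0697 0.0 0.0487 (-99.5, np.float64(54.0), [2.0, -0.2, -2.7])
0.02 0.0697 0.0 0.0493 (-99.5, np.float64(52.9), [1.2, -0.3, -2.9])
0.03 0.0697 0.0 0.05 (-99.6, np.float64(51.9), [0.9, 0.2, -2.2])
0.04 0.0697 0.0 0.0506 (-99.6, np.float64(50.8), [0.9, 0.6, -2.8])
0.05 0.0697 0.0 0.0513 (-99.5, np.float64(49.8), [0.6, 0.6, -2.6])
0.06 0.0694 0.0 0.0519 (-99.8, np.float64(48.7), [0.7, -0.0, -2.4])
0.07 0.0691 0.0 0.0526 (-100.1, np.float64(47.7), [0.1, -0.5, -2.4])
0.08 0.0688 0.0 0.0532 (-100.4, np.float64(46.6), [-0.6, 0.8, -3.4])
0.09 0.0685 0.0 0.0538 (-100.6, np.float64(45.6), [1.4, 0.6, -3.2])
0.1 0.0685 0.0 0.0545 (-100.5, np.float64(44.5), [0.0, -0.4, -2.8])
0.11 0.0682 0.0 0.0551 (-100.7, np.float64(43.4), [-1.1, -0.0, -2.9])
0.12 0.0679 0.0 0.0557 (-100.9, np.float64(42.4), [-0.3, -0.9, -2.4])
0.13 0.0676 0.0 0.0564 (-101.0, np.float64(41.3), [-0.7, 0.1, -2.9])
0.14 0.0673 0.0 0.057 (-101.2, np.float64(40.2), [-0.0, 1.0, -3.8])
0.15 0.067 0.0 0.0576 (-101.3, np.float64(39.2), [-0.8, -0.9, -3.9])
0.16 0.0667 0.0 0.0582 (-101.4, np.float64(38.1), [-0.2, 0.2, -4.3])
0.17 0.0664 0.0 0.0588 (-101.5, np.float64(37.0), [0.3, 0.1, -4.7])
0.18 0.0661 0.0 0.0594 (-101.6, np.float64(35.9), [0.3, 0.4, -3.1])
(18.4917, -101.6, np.float64(35.9), [0.3, 0.4, -3.1], 10.0, 30.0)
```

View pics/s2.png

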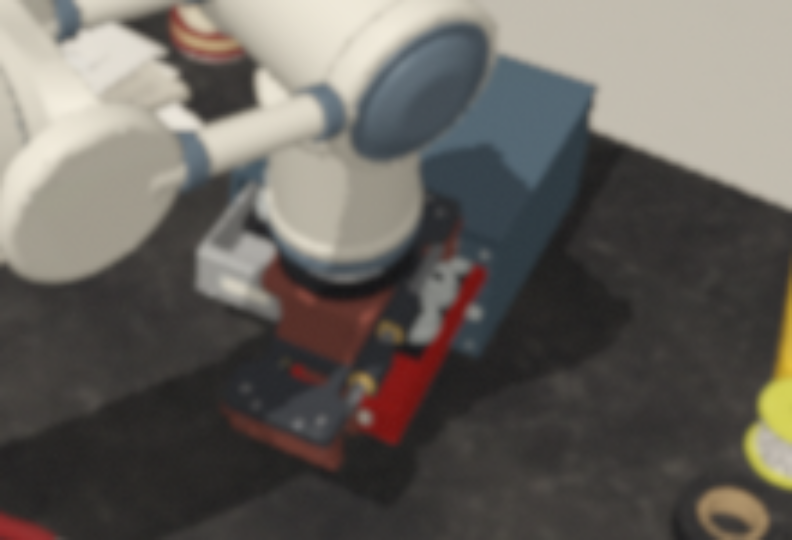

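The tray is tipped about 0.18 rad with only light force: front down at about (390, 440), back still in the bay. Next I'll slide it out along its own length past the stop, then level off gradually as it comes out.

```bash
python3 - <<'E'
from h import *
px=.0661; th=.185; dz=0.; ok=True
while px>-.030:
    px-=.003 if px>.04 else .005
    if px<.035: th=max(.09,th-.008)
    if px<.012: dz=min(dz+.0006,.004)
    t,pz=tcp(max(px,-1),th); move_l(t+dz*Z,.03,quat(th)); f=F(); print(round(px,4),round(th,3),round(pz,4),f[1:4])
    if np.linalg.norm(f[3])>12: print("STOP"); ok=False; break
print(F(),ok)
im=get_image("scene"); cv2.imwrite("pics/s3.png",cv2.resize(im["frame"][130:280,230:450],None,fx=3.6,fy=3.6))
E
```

```text
0.0631 0.185 0.0592 (-104.6, np.float64(34.9), [0.2, -0.0, -2.8])
0.0601 0.185 0.0586 (-107.5, np.float64(34.3), [0.0, -0.0, -3.7])
0.0571 0.185 0.058 (-110.5, np.float64(33.8), [-0.3, 0.1, -3.6])
0.0541 0.185 0.0575 (-113.4, np.float64(33.2), [0.4, -0.3, -4.1])
0.0511 0.185 0.0569 (-116.5, np.float64(32.7), [0.3, -0.0, -2.8])
0.0481 0.185 0.0564 (-119.5, np.float64(32.1), [0.0, -0.0, -3.7])
0.0451 0.185 0.0558 (-122.5, np.float64(31.6), [0.4, 0.7, -4.6])
0.0421 0.185 0.0552 (-125.4, np.float64(31.0), [0.3, 0.1, -4.2])
0.0391 0.185 0.0547 (-128.5, np.float64(30.4), [-0.3, 0.7, -4.0])
0.0341 0.177 0.0535 (-133.6, np.float64(30.6), [-1.0, -1.0, -3.5])
0.0291 0.169 0.0524 (-138.7, np.float64(30.9), [1.0, -0.6, -3.5])
0.0241 0.161 0.0513 (-143.9, np.float64(31.2), [1.0, -0.1, -3.3])
0.0191 0.153 0.0504 (-149.1, np.float64(31.6), [-0.4, -0.5, -3.2])
0.0141 0.145 0.0495 (-154.2, np.float64(32.1), [-0.5, -0.6, -4.1])
0.0091 0.137 0.0488 (-159.3, np.float64(33.3), [0.7, -0.5, -3.3])
0.0041 0.129 0.0481 (-164.4, np.float64(34.6), [-0.6, -0.7, -3.5])
-0.0009 0.121 0.0474 (-169.5, np.float64(35.9), [-0.7, -0.7, -4.0])
-0.0059 0.113 0.0469 (-174.6, np.float64(37.3), [-0.3, 0.3, -3.7])
-0.0109 0.105 0.0465 (-179.7, np.float64(38.8), [0.4, 0.8, -4.0])
-0.0159 0.097 0.0461 (-184.8, np.float64(40.4), [0.1, -0.4, -3.6])
-0.0209 0.09 0.0458 (-189.9, np.float64(41.6), [0.6, -0.1, -2.9])
-0.0259 0.09 0.0453 (-195.0, np.float64(41.0), [0.0, -0.4, -3.6])
-0.0309 0.09 0.0449 (-200.0, np.float64(40.6), [0.8, -0.3, -3.5])
(25.325, -200.0, np.float64(40.6), [0.8, -0.3, -3.5], 10.2, 30.0) True
```

View pics/s3.png

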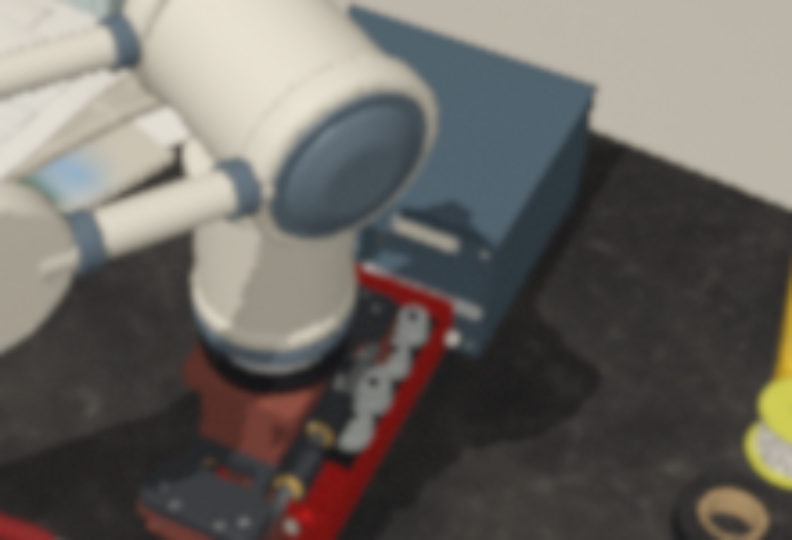

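The tray is out, carrying its 3.5 N weight in the grip. Its back edge and peg show clear of the unit at about (450, 330). Next I'll lift it and carry it to the mat, laid along the mat's long side.

```bash
python3 - <<'E'
from h import *
M=np.array([.4016,.2937,0]); e=np.array([0,1.,0]); G=M+(-.085-.003)*e
p=np.array(state()["ee_pos"]); 
move_l(p+.16*Z-.01*d,.12); print(F())
for a in (.25,.5,.75,1.):
    yaw=YAW+a*(np.pi/2-YAW); ee=np.array([np.cos(yaw),np.sin(yaw),0]); P=(p-.01*d)*(1-a)+G*a; P[2]=.2
    move_l(P,.1,quat(.05,ee))
hold(.3); print(F())
P[2]=.09; move_l(P,.1,quat(0.,e)); print(F())
im=get_image("scene"); cv2.imwrite("pics/s4.png",cv2.resize(im["frame"][130:330,0:280],None,fx=2.8,fy=2.8))
E
```

```text
(26.8583, -210.2, np.float64(199.6), [-0.4, 0.1, -3.4], 9.9, 30.0)
(31.425, -202.6, np.float64(200.1), [0.2, 0.1, -3.1], 10.0, 30.0)
(32.675, -202.1, np.float64(91.0), [-0.4, 0.3, -3.6], 10.2, 30.0)
```

View pics/s4.png

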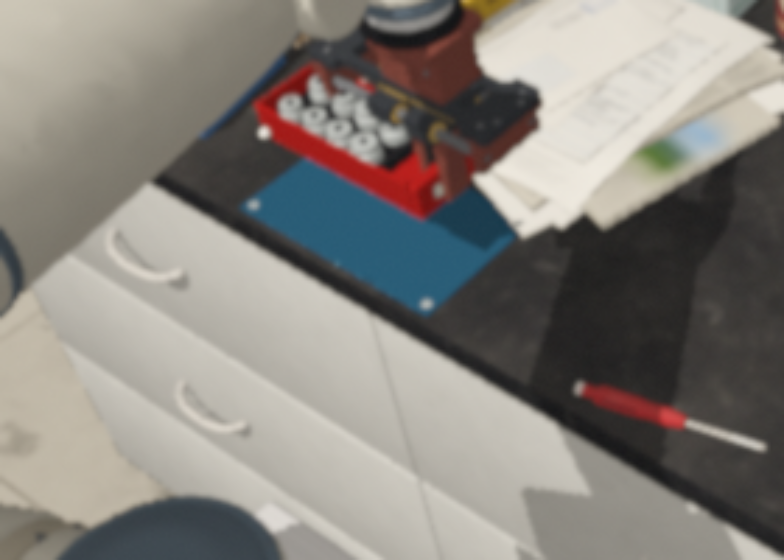

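The tray hangs level and firm above the mat, front at about (430, 190), and the screwdriver is undisturbed. Next I'll lower it by feel, release and withdraw.

```bash
python3 - <<'E'
from h import *
G=np.array([.4016,.2937-.088,0])
move_l(G+.022*Z,.06); f=F(); print(f); b=-3.4
for z in np.arange(.021,.0125,-.0005):
    if f[3][2]-b>3.2: break
    move_l(G+z*Z,.01); f=F(); print(round(z,4),f[2:4])
gripper_open(); print(F())
p=np.array(state()["ee_pos"])
move_l(p+.04*Z,.04); print(F()); move_l(p+.2*Z,.15)
movej([-.5]+list(state()["joint_pos"][1:])); hold(.3); print(F())
im=get_image("top"); cv2.imwrite("pics/t5.png",im["frame"]); np.save("top5.npy",im,allow_pickle=True)
hsv=cv2.cvtColor(im["frame"],cv2.COLOR_BGR2HSV); H,S,V=cv2.split(hsv)
m=(((H<8)|(H>172))&(S>120)).astype(np.uint8); m[:230]=0; m[:,225:]=0; m[312:]=0
c=max(cv2.findContours(m,0,2)[0],key=cv2.contourArea)
print(cv2.minAreaRect(np.array([onplane(im,u,v,.037)[:2] for u,v in c[:,0]],np.float32)))
E
```

```text
(34.0083, -202.3, np.float64(22.6), [-0.6, 0.3, -3.9], 10.1, 30.0)
0.021 (np.float64(21.2), [0.4, 1.1, -3.4])
0.0205 (np.float64(20.5), [0.1, 0.1, -2.9])
0.02 (np.float64(19.9), [0.6, 0.4, -3.4])
0.0195 (np.float64(19.4), [0.4, 0.2, -3.3])
0.019 (np.float64(18.9), [0.5, 0.6, -3.7])
0.0185 (np.float64(18.4), [0.3, -0.3, -3.5])
0.018 (np.float64(18.0), [-0.4, -0.8, -3.5])
0.0175 (np.float64(17.5), [0.1, 0.6, -3.7])
0.017 (np.float64(16.9), [0.6, -0.8, -3.7])
0.0165 (np.float64(16.4), [0.7, -0.2, -4.5])
0.016 (np.float64(16.1), [-0.9, -0.5, -2.3])
0.0155 (np.float64(15.8), [-0.3, -0.6, -0.9])
0.015 (np.float64(15.8), [-2.7, -2.6, 5.1])
(38.5083, -202.6, np.float64(15.0), [-1.1, -2.6, 0.2], 87.8, 1.3)
(39.6583, -202.8, np.float64(54.6), [0.0, 0.4, 0.0], 87.5, 0.0)
(42.625, -225.2, np.float64(213.8), [-0.4, 0.0, 0.0], 88.3, 0.0)
((0.4007158577442169, 0.28723978996276855), (0.07127570360898972, 0.18299265205860138), 0.24636976420879364)
```

View pics/t5.png

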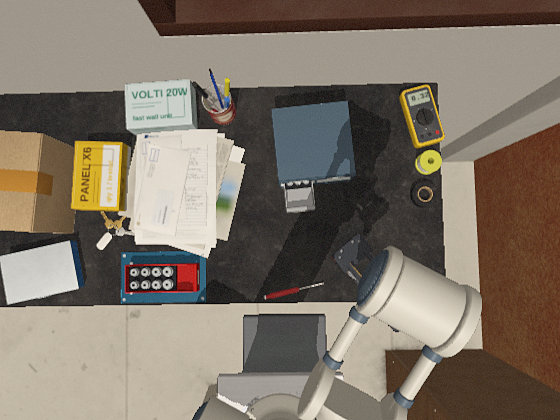

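The red tray lies level at (162, 277), in the middle of the mat and about 6 mm from its centre. The grey tray at (300, 197) and the screwdriver are where they were. The arm is now over the pliers but well above them.

```bash
python3 -c "
from h import *
print(F()); print(job_done())"
```

```text
(42.675, -225.3, np.float64(213.8), [-0.2, -0.0, 0.7], 87.9, 0.0)
the job is handed in; nothing more can be done
None
```

The red tray is out of the drawer unit and lying flat on the blue mat, about 6 mm from the middle, and I handed the job in at about 43 s; I was not shown the verdict.

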